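# Switch on the lab mixer at its push-button station

## Task

Start up the paint mixer from its control station: with the fingertips, push in first the white power button, then the blue extraction-fan button, then the green stirrer button, each lightly and until it stays in. Do not push the black hoist button or the red emergency stop, do not lift or shift the station, and do not disturb the things around it.

Things in the scene. Friction and masses are not known exactly. Their poses are not given: they have to be found in the camera images.
- station: Wireless control station: dark box, mid-grey lid, 88 (x) x 286 mm (y), lid face 62 mm above its origin (centre of underside); 1.4 kg, loose on rubber feet; over 20 N is too hard a press. Centred on the lid at y = +105, +59, +13, -33 mm: white, black, green, blue button; at -100 mm the big red emergency stop. Stub aerial past the -y end (y -152 mm), 89 mm tall.
- power_top (a point): Centre of the top face of the white control power button: a round 25 mm rubber-booted cap standing 14 mm above the lid when off, 8 mm when latched on. Under the finger the cap itself gives up to 5 mm more, springing 2 N per mm. Z is up.
- power (a joint): How far the white control power button's plunger under the springy cap is in: 0 m off, 0.006 m fully in; beyond 0.004 m it is on. It moves against about 3 N and stays where it is left.
- fan_top (a point): Centre of the top face of the blue extraction fan button: a round 25 mm rubber-booted cap standing 14 mm above the lid when off, 8 mm when latched on. Under the finger the cap itself gives up to 5 mm more, springing 2 N per mm. Z is up.
- fan (a joint): How far the blue extraction fan button's plunger under the springy cap is in: 0 m off, 0.006 m fully in; beyond 0.004 m it is on. It moves against about 3 N and stays where it is left.
- motor_top (a point): Centre of the top face of the green stirrer motor button: a round 25 mm rubber-booted cap standing 14 mm above the lid when off, 8 mm when latched on. Under the finger the cap itself gives up to 5 mm more, springing 2 N per mm. Z is up.
- motor (a joint): How far the green stirrer motor button's plunger under the springy cap is in: 0 m off, 0.006 m fully in; beyond 0.004 m it is on. It moves against about 3 N and stays where it is left.
- hoist_top (a point): Centre of the top face of the black motor hoist button: a round 25 mm rubber-booted cap standing 14 mm above the lid when off, 8 mm when latched on. Under the finger the cap itself gives up to 5 mm more, springing 2 N per mm. Z is up.
- hoist (a joint): How far the black motor hoist button's plunger under the springy cap is in: 0 m off, 0.006 m fully in; beyond 0.004 m it is on. It moves against about 3 N and stays where it is left.
- estop_top (a point): Top centre of the red emergency-stop mushroom, 40 mm across on a yellow disc, standing 26 mm above the lid.
- estop (a joint): How far the emergency stop is pushed in, 0 to 0.006 m; it starts at 0.
- jar_yellow: Ink jar, yellow with black lid, 66 mm across, 88 mm tall; loose bystander, origin at the centre of its underside.
- jar_red: Ink jar, red with black lid, 66 mm across, 88 mm tall; loose bystander, origin at the centre of its underside.
- steel_beaker: Open steel beaker, 76 mm across, 95 mm tall; loose bystander, origin at the centre of its underside.
- blade: Toothed steel mixing disc lying flat, 72 mm across, about 14 mm high at its hub; loose bystander, origin at the centre of its underside.
- palette_knife: Spatula lying flat, about 210 mm long, 65 mm wide at the blade, up to 20 mm high, along its x; loose bystander, its origin on its underside.
- lid_stack: Stack of four aluminium tin lids, 92 mm across, 26 mm high; loose bystander, origin at the centre of its underside.
- calculator: Grey desk calculator lying flat, 150 x 105 x 18 mm; loose bystander, origin at the centre of its underside.

How it is judged (in metres and radians):
On the way, in this order (a step that is already met when the one before it is completed fails the run):
1. the white power button is pushed in (value of joint power above 0.004 m and value of joint each of fan, motor below 0.004 m), for 0.1 s.
2. then the blue fan button is pushed in (value of joint each of power, fan above 0.004 m and value of joint motor below 0.004 m), for 0.1 s.
3. then the green stirrer button is pushed in (value of joint each of power, fan, motor above 0.004 m), for 0.1 s.
At the end, for the whole second after the job is handed in: White, blue and green buttons are each in by more than 4 mm, black button and emergency stop are still out (under 2 mm), and the station rests flat on the bench within 12 mm of where it stood (all of step 3 and value of joint each of hoist, estop below 0.002 m and linear speed of station below 0.01 m/s and angle between station's own z axis and vertical below 0.03 rad and distance of station from where it was at the start of the episode below 0.012 m); the robot touches nothing.
It fails at once if the fan button is in before the power button, or the stirrer button before the other two ((value of joint power below 0.004 m and value of joint any of fan, motor above 0.004 m) or (value of joint fan below 0.004 m and value of joint motor above 0.004 m)).
It fails at once if the black hoist button or the emergency stop is pushed in by 2 mm or more (value of joint any of hoist, estop above 0.002 m).
It fails at once if the station is pressed harder than 20 N, or pressed (over 3 N) by a part of the robot other than its fingers (contact force between the fingers and station above 20 N or contact force between the arm and station above 3 N).
It fails at once if the station is lifted 6 mm, tipped or shifted 12 mm (height (world z) of station above 0.006 m or angle between station's own z axis and vertical above 0.08 rad or distance of station from where it was at the start of the episode above 0.012 m).
It fails at once if a bystander is moved by 15 mm or more, lifted or knocked over (distance of any of jar_yellow, jar_red, steel_beaker, blade, palette_knife, lid_stack, calculator from where it was at the start of the episode above 0.015 m or angle between any of jar_yellow, jar_red, steel_beaker, blade, palette_knife, lid_stack, calculator's own z axis and vertical above 0.3 rad).
It also fails if it takes over 45 s, if anything falls off the work surface, if the arm or the gripper's body presses on something with over 40 N, if the wrist force passes 120 N, or if a joint passes its speed limit or range.

## Robot

A 6-joint arm with a two-finger parallel gripper is mounted at the origin on the work surface. World frame = base frame: x ahead of the robot, y to its left, z up, the work surface at z = 0. Lengths are in mm, angles in rad, forces in N, time in s.
With the tool pointing down it reaches from about 325 to 875 mm from the base axis. Payload 4.4 kg.
Tool frame: the origin (TCP) lies on the centre line of the jaws, within the pads' length; the fingertips stand 17 mm ahead of it and the grasp point (between the pads) lies 2 mm behind it; z points along the fingers, y is the line along which they close (so a half turn about z gives the same grasp; the last joint's range is limited). The gripper opens to 85 mm and grips with 20 to 120 N. Pads are 22 mm wide; open, the fingers measure 114 mm over their backs; the gripper's body (76 mm by 85 mm) begins 54 mm behind the grasp point. The pads swing forward as they close: fully open they stand 13 mm farther back than shut.
Start: joints at [0.955, 0.207, 1.542, -0, 1.393, -0.15], TCP at [258.264, 513.739, 248.282] pointing down, gripper open.
Joint ranges: [-2.73, 2.73], [-0.86, 2.22], [0.23, 2.46], [-1.11, 4.25], [0.08, 2.63], [-2.82, 2.82]. Speed limits (rad/s): [2.79, 2.79, 3.14, 3.14, 3.14, 3.14].

## Interface

Orientations are given as a unit quaternion [w, x, y, z].
In Python, from workcell import * gives the robot as it stands.
- The arm moves only by the tool drive_tool, never from a script. Its argument "rows" is a list of rows, each an object with "fingers": the opening, from -1 (shut) to 1 (fully open); "dp": the shift along the world's x, y, z normalised to -1 to 1, where 1 is 0.04 m, a list of three; "twist": the turn about the world's z normalised to -1 to 1, where 1 is 4 degrees. A call has 1 to 10 rows; each row shifts and turns the commanded pose from where the row before left it; what a row does not reach is not made up. A row lasts 1/10 s, in which the tool goes at most 50 mm and 8.59 degrees, less where a joint would pass 70% of its speed; a pose out of reach is approached as far as the arm can. A call with a number of a shift or a turn outside -1 to 1 is refused whole. A call with a gripper value outside its range is refused whole. The fingers move at their own pace and stop on an object; "force" is the grip in N (left out, the last holds). Time passes only in rows, so rows that do not move let the fingers close. It gives the time, the measured TCP pose, the force, the opening and the grip force at its end, in the units of the state.
- get_state(): the state, without advancing time (a new reading comes with each control period).
- snapshot(name): name is "scene" or "side" or "wrist"; returns a dict with "img" (384x512x3 uint8, red, green, blue), "range_z" (384x512 float32, mm along the optical axis (not along the pixel's ray), 0 where there is no reading), "fx", "fy", "cx", "cy" (pixels), "eye" and "attitude" of the camera in the world. Camera axes: x right, y up, looking along -z (the intrinsics and any distortion apply to the point x, -y, -z); pixel columns grow to the right and rows downward; lengths in mm; the calibration is good to about 2 mm. The wrist camera is an equidistant fisheye: a pixel r from the principal point sees the ray r / f radians off the axis. A picture is of the moment at which its call begins.
- finish_job(): hands the job in; it is judged then, once.
The state is a dict: "time": time; "q": joint angles; "joint_vel": joint speeds; "effort": joint torques, N m; "tool_pos": TCP position; "tcp_rot": TCP orientation; "force": force on the tool from outside, world axes, zero at the start; "moment": the same for the moment, N m; "finger_gap": finger opening in mm; "finger_force": force on a finger pad.
Only numpy, scipy, OpenCV 4.12 (cv2) and the standard library are available. Lean on these libraries where they do the work, as an engineer would, in place of code of your own. Each camera call takes 0.05 s, during which the arm holds its last target. There are 200 camera calls.

## Working session

There is one attempt and no reset: what is moved stays moved. The work goes in short steps, Python scripts to look and compute and a tool call to move; the robot and the scene stay as the last step left them, time stands still between calls to the robot, and variables do not carry over. Pictures are saved under pics/ and viewed, at most 10 in all, crops included, and the job is handed in when it is done.

Besides the shell and the picture viewer there is one more tool, called after "Call:" by a JSON object that holds its "name" and its "arguments". drive_tool: Moves the arm, as the interface text tells. Its arguments: {"type":"object","properties":{"rows":{"type":"array","items":{"type":"object","properties":{"fingers":{"type":"number"},"dp":{"type":"array","items":{"type":"number"}},"twist":{"type":"number"}}}},"force":{"type":"number"}},"required":["rows"]}

```bash
mkdir -p pics; cat > h.py <<'E'
from workcell import *
import numpy as np, cv2, pickle
from scipy.spatial.transform import Rotation as R
def pts(s):
    h,w=s["range_z"].shape; u,v=np.meshgrid(np.arange(w),np.arange(h)); z=s["range_z"]
    c=np.stack([(u-s["cx"])/s["fx"]*z,-(v-s["cy"])/s["fy"]*z,-z],-1)
    a=np.array(s["attitude"])
    M=a if a.shape==(3,3) else R.from_quat(a[[1,2,3,0]]).as_matrix()
    return c@M.T+np.array(s["eye"])
E
python3 - <<'E'
from h import *
for n in("scene","side"):
    s=snapshot(n); pickle.dump(s,open(n+".pkl","wb"))
    print(n,{k:s[k] for k in s if k not in("img","range_z")})
    cv2.imwrite(f"pics/{n}.png",cv2.resize(s["img"][...,::-1],(768,576),interpolation=cv2.INTER_CUBIC))
print(get_state())
E
```

```text
scene {'fx': 385.1073851133096, 'fy': 385.1073851133096, 'cx': 253.63458814809445, 'cy': 189.31030865727863, 'eye': array([1319.30767995, -613.53570556,  769.05061906]), 'attitude': array([0.81204547, 0.40530587, 0.19480842, 0.37196638])}
side {'fx': 422.08998658773606, 'fy': 422.08998658773606, 'cx': 257.0898072000534, 'cy': 198.08532547579708, 'eye': array([-100.14727774, -832.3437988 ,  786.96086382]), 'attitude': array([ 0.83197896,  0.44686866, -0.15867515, -0.28799585])}
{'time': 0.1, 'q': array([ 9.54513998e-01,  2.07372318e-01,  1.54287235e+00, -1.33386572e-05,
        1.39351795e+00, -1.50490549e-01]), 'joint_vel': array([-1.65502780e-03, -1.80501581e-03, -3.31037205e-03, -3.51993214e-04,
        9.73792270e-04,  1.90548095e-05]), 'effort': array([-9.63629209e-04, -3.84094942e+01, -2.92548859e+01, -3.16070982e-04,
        4.90662031e-03, -2.29467764e-05]), 'tool_pos': array([257.86001017, 513.17569479, 247.19149016]), 'tcp_rot': array([-3.99765925e-04,  2.30794907e-01,  9.73001816e-01, -1.00867373e-03]), 'force': array([-0.24640024, -0.34536017, -0.86004573]), 'moment': array([ 0.00852949,  0.00189952, -0.03673319]), 'finger_force': 0.0, 'finger_gap': 85.41548777531051}
```

View pics/scene.png

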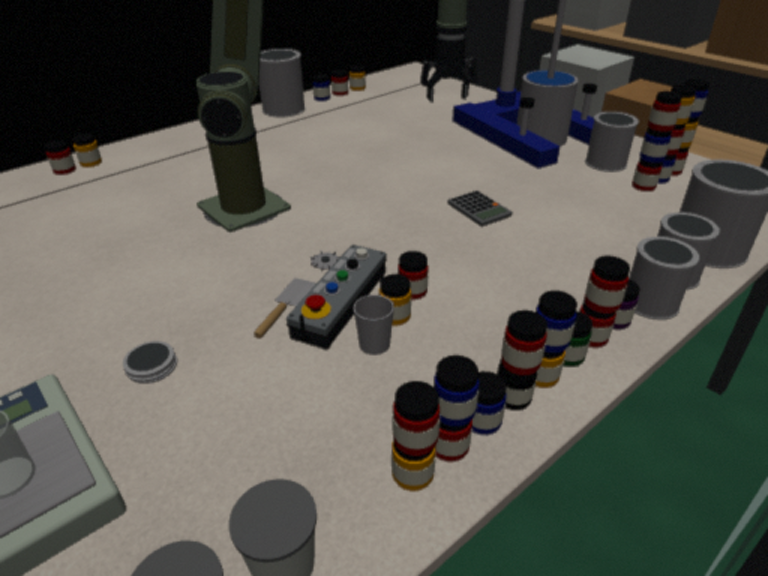

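View pics/side.png

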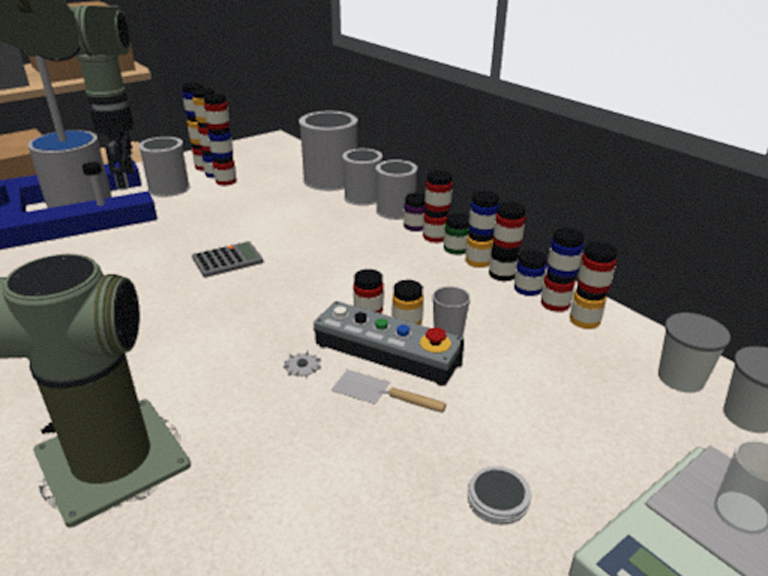

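The scene view shows the station with white (362,252), black (352,264), green (342,274), blue (332,287) and red (316,302). The side view shows them at (341,311), (361,318), (381,324), (403,330) and (436,336). The jars and beaker stand close on the far (+x) side. I'll enlarge both views.

```bash
python3 - <<'E'
from h import *
o=[]
for n,(x,y) in (("scene",(185,155)),("side",(200,180))):
    s=pickle.load(open(n+".pkl","rb"))
    c=s["img"][y:y+75,x:x+115,::-1]
    o.append(cv2.convertScaleAbs(cv2.resize(c,None,fx=6,fy=4*6/4,interpolation=cv2.INTER_CUBIC),alpha=1.4))
cv2.imwrite("pics/c1.png",o[0]); cv2.imwrite("pics/c2.png",o[1])
E
```

```text
(no output)
```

View pics/c1.png

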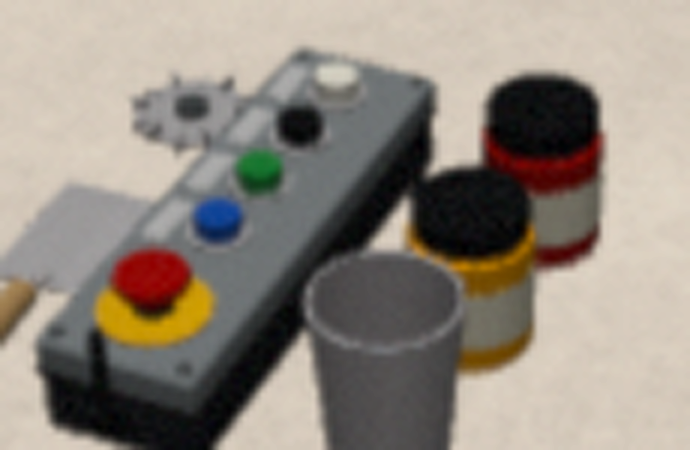

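View pics/c2.png

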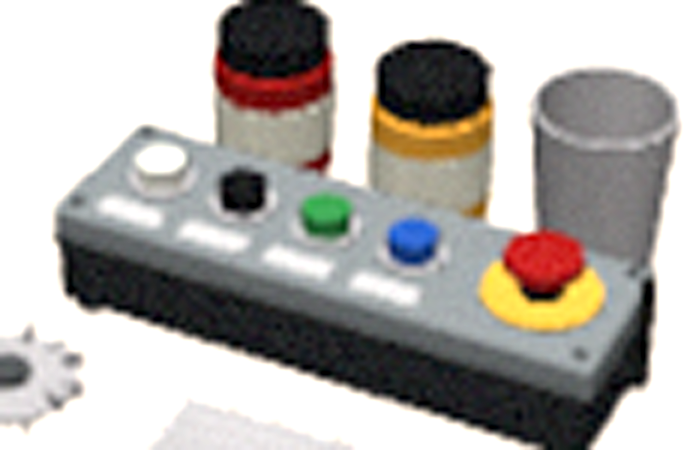

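Cap-top centres in the crops:

| | white | black | green | blue | red |
|---|---|---|---|---|---|
| scene | (338,77) | (301,121) | (261,166) | (219,214) | (152,268) |
| side | (161,159) | (243,186) | (327,211) | (415,237) | (544,253) |

Next I triangulate them and fit the station.

```bash
python3 - <<'E'
from h import *
A=np.array([(338,77),(301,121),(261,166),(219,214),(152,268)]);B=np.array([(161,159),(243,186),(327,211),(415,237),(544,253)])
rays=[]
for n,P,o in(("scene",A,(185,155)),("side",B,(200,180))):
    s=pickle.load(open(n+".pkl","rb")); px=(P+.5)/6-.5+np.array(o)
    d=np.c_[(px[:,0]-s["cx"])/s["fx"],-(px[:,1]-s["cy"])/s["fy"],-np.ones(len(px))]
    q=s["attitude"]; d=R.from_quat(q[[1,2,3,0]]).apply(d); rays.append((s["eye"],d))
    W=pts(s); print(n,[np.round(W[int(round(y)),int(round(x))]).tolist() for x,y in px])
    # lid points: pixels in z 55..68
    X=W.reshape(-1,3); 
    rays[-1]=(s["eye"],d)
    m=(abs(X[:,2]-62)<6)&(X[:,0]>350)&(X[:,0]<800)&(abs(X[:,1])<350); 
    mm=m.reshape(W.shape[:2]).astype(np.uint8); k,l,st,c=cv2.connectedComponentsWithStats(mm)
    i=1+np.argmax(st[1:,4]); Y=X[(l==i).ravel()]
    r=cv2.minAreaRect(Y[:,:2].astype(np.float32)); print("lid",r,np.median(Y[:,2]))
(e1,d1),(e2,d2)=rays; T=[]
for a,b in zip(d1,d2):
    t=np.linalg.lstsq(np.c_[a,-b],e2-e1,rcond=None)[0]; p,q=e1+a*t[0],e2+b*t[1]; T.append((p+q)/2); print(np.round((p+q)/2,1),"miss",np.round(np.linalg.norm(p-q),1))
T=np.array(T); ys=np.array([105,59,13,-33,-100])
c=np.c_[ys,np.ones(5)]; f=np.linalg.lstsq(c,T[:,:2],rcond=None)[0]; print("fit",f, np.round(c@f,1),"yaw of +y",np.arctan2(f[0,1],f[0,0]),np.linalg.norm(f[0]))
E
```

```text
scene [[477.0, 34.0, 74.0], [499.0, -9.0, 73.0], [517.0, -50.0, 75.0], [533.0, -89.0, 72.0], [564.0, -150.0, 87.0]]
lid ((524.831298828125, -67.97120666503906), (89.18006134033203, 300.3380126953125), 25.72577667236328) 60.500451715083386
side [[473.0, 32.0, 77.0], [494.0, -9.0, 73.0], [513.0, -51.0, 74.0], [534.0, -95.0, 75.0], [561.0, -153.0, 86.0]]
lid ((521.2683715820312, -62.91773986816406), (93.87825012207031, 285.04608154296875), 25.0513858795166) 60.35892565190113
[476.5  34.4  73.1] miss 1.8
[496.1  -7.1  72.1] miss 0.5
[515.5 -48.9  72.4] miss 0.1
[535.5 -91.   72.7] miss 1.1
[ 563.5 -150.7   85.4] miss 1.0
fit [[-4.24707943e-01  9.04508977e-01]
 [ 5.21157257e+02 -6.06218946e+01]] [[ 476.6   34.4]
 [ 496.1   -7.3]
 [ 515.6  -48.9]
 [ 535.2  -90.5]
 [ 563.6 -151.1]] yaw of +y 2.0097847223130474 0.9992563871167873
```

The triangulation fits the given spacing to within 1 mm, and the yaw is 0.439 rad. Before moving, I'll check the path for tall obstacles.

```bash
python3 - <<'E'
from h import *
a=np.array([258,513]);b=np.array([476.6,34.4]);L=np.linalg.norm(b-a);u=(b-a)/L
for n in("scene","side"):
    s=pickle.load(open(n+".pkl","rb")); X=pts(s)[s["range_z"]>0]
    X=X[(X[:,2]>130)&(X[:,2]<500)]; t=(X[:,:2]-a)@u; d=abs((X[:,:2]-a)@[-u[1],u[0]])
    m=(t>70)&(t<L+100)&(d<150); print(n,m.sum(), X[m][:5].round())
E
```

```text
scene 0 []
side 0 []
```

Call:
{"name": "drive_tool", "arguments": {"rows": [{"fingers":-1,"dp":[0.2,-0.9,0],"twist":0},{"fingers":-1,"dp":[0.2,-0.9,0],"twist":0}], "force": 20}}

```text
time: 0.3
tool_pos: [273.9, 441.0, 247.4]
tcp_rot: [-0.0, 0.23, 0.973, -0.001]
force: [0.4, 0.4, -0.5]
finger_gap: 59.1
finger_force: 0.0
```

Call:
{"name": "drive_tool", "arguments": {"rows": [{"fingers":-1,"dp":[0.5,-1,0]},{"fingers":-1,"dp":[0.5,-1,0]},{"fingers":-1,"dp":[0.5,-1,0]},{"fingers":-1,"dp":[0.5,-1,0]},{"fingers":-1,"dp":[0.5,-1,0]},{"fingers":-1,"dp":[0.5,-1,0]},{"fingers":-1,"dp":[0.5,-1,0]},{"fingers":-1,"dp":[0.5,-1,0]},{"fingers":-1,"dp":[0.5,-1,0]},{"fingers":-1,"dp":[0.5,-1,0]}]}}

```text
invalid input at $.rows[0]: expected keys fingers, dp, twist
```

Call:
{"name": "drive_tool", "arguments": {"rows": [{"fingers":-1,"dp":[0.05,-0.15,-1]},{"fingers":-1,"dp":[0,0,-1]},{"fingers":-1,"dp":[0,0,-0.9]},{"fingers":-1,"dp":[0,0,0]},{"fingers":-1,"dp":[0,0,0]}]}}

```text
invalid input at $.rows[0]: expected keys fingers, dp, twist
```

Call:
{"name": "drive_tool", "arguments": {"rows": [{"fingers":-1,"dp":[0.5,-1,0],"twist":0},{"fingers":-1,"dp":[0.5,-1,0],"twist":0},{"fingers":-1,"dp":[0.5,-1,0],"twist":0},{"fingers":-1,"dp":[0.5,-1,0],"twist":0},{"fingers":-1,"dp":[0.5,-1,0],"twist":0},{"fingers":-1,"dp":[0.5,-1,0],"twist":0},{"fingers":-1,"dp":[0.5,-1,0],"twist":0},{"fingers":-1,"dp":[0.5,-1,0],"twist":0},{"fingers":-1,"dp":[0.5,-1,0],"twist":0},{"fingers":-1,"dp":[0.5,-1,0],"twist":0}]}}

```text
time: 1.3
tool_pos: [474.4, 40.0, 248.0]
tcp_rot: [-0.0, 0.231, 0.973, 0.0]
force: [0.8, -0.0, -0.0]
finger_gap: 0.1
finger_force: 0.0
```

Call:
{"name": "drive_tool", "arguments": {"rows": [{"fingers":-1,"dp":[0.05,-0.15,-1],"twist":0},{"fingers":-1,"dp":[0,0,-1],"twist":0},{"fingers":-1,"dp":[0,0,-0.9],"twist":0},{"fingers":-1,"dp":[0,0,0],"twist":0},{"fingers":-1,"dp":[0,0,0],"twist":0}]}}

```text
time: 1.8
tool_pos: [475.8, 35.8, 132.1]
tcp_rot: [-0.001, 0.231, 0.973, -0.0]
force: [0.3, -0.4, 0.9]
finger_gap: 0.1
finger_force: 0.0
```

Call:
{"name": "drive_tool", "arguments": {"rows": [{"fingers":-1,"dp":[0.02,-0.03,-0.3],"twist":0},{"fingers":-1,"dp":[0,0,-0.35],"twist":0},{"fingers":-1,"dp":[0,0,0],"twist":0}]}}

```text
time: 2.1
tool_pos: [477.0, 34.6, 106.3]
tcp_rot: [-0.0, 0.231, 0.973, -0.0]
force: [0.1, 0.4, -1.4]
finger_gap: -0.0
finger_force: 0.0
```

```bash
python3 - <<'E'
from h import *
o=[]
for n,(x,y) in (("scene",(185,110)),("side",(180,140))):
    c=snapshot(n)["img"][y:y+110,x:x+90,::-1]
    o.append(cv2.resize(c,None,fx=4.4,fy=4.4,interpolation=cv2.INTER_CUBIC))
cv2.imwrite("pics/d.png",cv2.convertScaleAbs(np.hstack(o),alpha=1.4)); print(get_state()["tool_pos"])
E
```

```text
[477.96473554  34.55461238 107.37897018]
```

View pics/d.png

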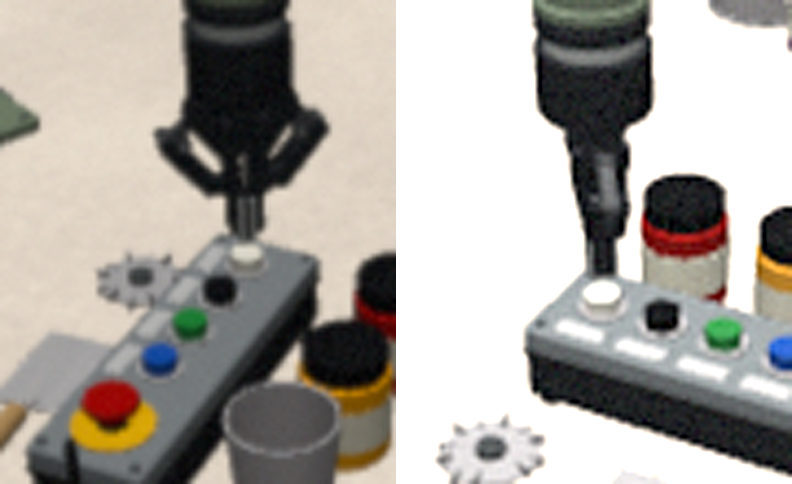

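The closed fingertips stand about 14 mm above the white cap, and both views show them centred over it (left crop (245,255), right crop (602,295)). I'll go down gently.

Call:
{"name": "drive_tool", "arguments": {"rows": [{"fingers":-1,"dp":[0,0,-0.2],"twist":0},{"fingers":-1,"dp":[0,0,-0.1],"twist":0},{"fingers":-1,"dp":[0,0,0],"twist":0},{"fingers":-1,"dp":[0,0,0],"twist":0}]}}

```text
time: 2.6
tool_pos: [477.0, 34.6, 94.2]
tcp_rot: [-0.0, 0.231, 0.973, -0.0]
force: [0.3, 0.3, -0.8]
finger_gap: 0.1
finger_force: 0.0
```

Call:
{"name": "drive_tool", "arguments": {"rows": [{"fingers":-1,"dp":[0,0,-0.05],"twist":0},{"fingers":-1,"dp":[0,0,0],"twist":0}]}}

```text
time: 2.8
tool_pos: [477.4, 34.5, 92.5]
tcp_rot: [0.0, 0.231, 0.973, 0.0]
force: [-0.4, 0.3, 1.5]
finger_gap: 0.1
finger_force: 0.6
```

Call:
{"name": "drive_tool", "arguments": {"rows": [{"fingers":-1,"dp":[0,0,-0.05],"twist":0},{"fingers":-1,"dp":[0,0,0],"twist":0}]}}

```text
time: 3.0
tool_pos: [477.5, 34.5, 90.5]
tcp_rot: [0.0, 0.231, 0.973, 0.0]
force: [0.1, 0.6, 2.2]
finger_gap: -0.2
finger_force: 1.3
```

Call:
{"name": "drive_tool", "arguments": {"rows": [{"fingers":-1,"dp":[0,0,-0.05],"twist":0},{"fingers":-1,"dp":[0,0,0],"twist":0}]}}

```text
time: 3.2
tool_pos: [477.5, 34.5, 88.4]
tcp_rot: [0.0, 0.231, 0.973, 0.0]
force: [0.9, -0.2, 2.7]
finger_gap: -0.2
finger_force: 1.3
```

Call:
{"name": "drive_tool", "arguments": {"rows": [{"fingers":-1,"dp":[0,0,-0.05],"twist":0},{"fingers":-1,"dp":[0,0,0],"twist":0}]}}

```text
time: 3.4
tool_pos: [477.4, 34.5, 86.3]
tcp_rot: [0.0, 0.231, 0.973, 0.0]
force: [0.4, 0.7, 3.0]
finger_gap: -0.1
finger_force: 1.3
```

Call:
{"name": "drive_tool", "arguments": {"rows": [{"fingers":-1,"dp":[0,0,-0.05],"twist":0},{"fingers":-1,"dp":[0,0,0],"twist":0},{"fingers":-1,"dp":[0,0,0],"twist":0}]}}

```text
time: 3.7
tool_pos: [477.5, 34.5, 84.6]
tcp_rot: [0.0, 0.231, 0.973, 0.0]
force: [1.0, 0.4, 5.3]
finger_gap: 0.0
finger_force: 2.4
```

The force rose at the expected depth, so white has bottomed. I'll retract, check that it stays in, and go over blue.

Call:
{"name": "drive_tool", "arguments": {"rows": [{"fingers":-1,"dp":[0,0,1],"twist":0},{"fingers":-1,"dp":[0,0,0],"twist":0},{"fingers":-1,"dp":[0.36,-0.78,0],"twist":0},{"fingers":-1,"dp":[0.36,-0.78,0],"twist":0},{"fingers":-1,"dp":[0.36,-0.78,0],"twist":0},{"fingers":-1,"dp":[0.36,-0.78,0],"twist":0},{"fingers":-1,"dp":[0,0,0],"twist":0},{"fingers":-1,"dp":[0,0,-0.35],"twist":0},{"fingers":-1,"dp":[0,0,0],"twist":0},{"fingers":-1,"dp":[0,0,0],"twist":0}]}}

```text
time: 4.7
tool_pos: [532.8, -88.7, 108.5]
tcp_rot: [-0.002, 0.23, 0.973, 0.0]
force: [0.4, 0.2, 0.5]
finger_gap: 0.3
finger_force: 0.0
```

```bash
python3 - <<'E'
from h import *
o=[]
for n,(x,y) in (("scene",(185,110)),("side",(200,140))):
    s=snapshot(n); c=s["img"][y:y+110,x:x+90,::-1]
    o.append(cv2.resize(c,None,fx=4.4,fy=4.4,interpolation=cv2.INTER_CUBIC))
    X=pts(s).reshape(-1,3); 
    for b,p in(("white",(476.6,34.4)),("black",(496.1,-7.3))):
        m=np.hypot(X[:,0]-p[0],X[:,1]-p[1])<7; Z=X[m,2]; Z=Z[Z<85]; print(n,b,Z.mean() if len(Z) else None,len(Z))
cv2.imwrite("pics/e.png",cv2.convertScaleAbs(np.hstack(o),alpha=1.4)); print(get_state()["tool_pos"])
E
```

```text
scene white 69.69343403058754 5
scene black 72.91772176075636 11
side white 68.58200852228092 9
side black 74.75238679296187 10
[534.05176729 -89.18144329 109.83284515]
```

View pics/e.png

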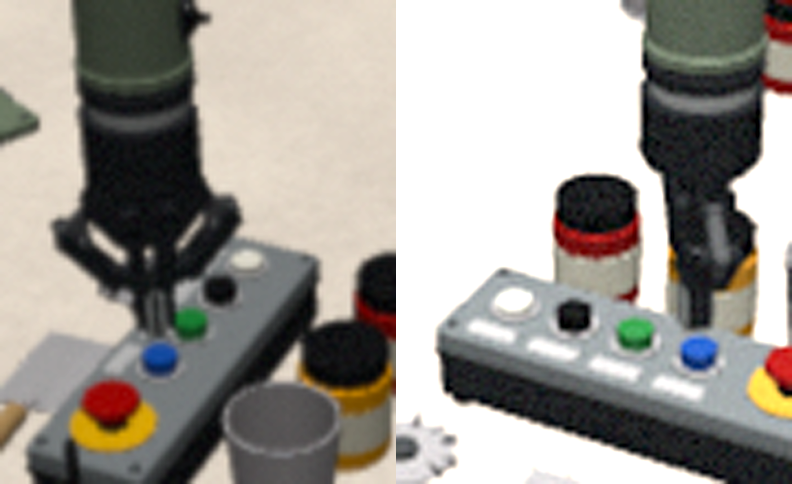

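White stays in (cap height about 69 against 74 for black). The fingertips hang over blue (left crop (160,355), right crop (697,350)). I'll press blue.

Call:
{"name": "drive_tool", "arguments": {"rows": [{"fingers":-1,"dp":[0.02,-0.02,-0.25],"twist":0},{"fingers":-1,"dp":[0,0,-0.15],"twist":0},{"fingers":-1,"dp":[0,0,0],"twist":0},{"fingers":-1,"dp":[0,0,-0.05],"twist":0},{"fingers":-1,"dp":[0,0,0],"twist":0},{"fingers":-1,"dp":[0,0,-0.05],"twist":0},{"fingers":-1,"dp":[0,0,0],"twist":0}]}}

```text
time: 5.5
tool_pos: [535.6, -91.0, 90.5]
tcp_rot: [0.0, 0.231, 0.973, 0.0]
force: [-0.7, 0.7, 2.2]
finger_gap: 0.3
finger_force: 1.3
```

Call:
{"name": "drive_tool", "arguments": {"rows": [{"fingers":-1,"dp":[0,0,-0.05],"twist":0},{"fingers":-1,"dp":[0,0,0],"twist":0},{"fingers":-1,"dp":[0,0,-0.05],"twist":0},{"fingers":-1,"dp":[0,0,0],"twist":0}]}}

```text
time: 5.9
tool_pos: [535.7, -91.1, 86.2]
tcp_rot: [0.0, 0.231, 0.973, -0.0]
force: [0.1, 0.7, 2.4]
finger_gap: 0.3
finger_force: 1.3
```

Call:
{"name": "drive_tool", "arguments": {"rows": [{"fingers":-1,"dp":[0,0,-0.05],"twist":0},{"fingers":-1,"dp":[0,0,0],"twist":0},{"fingers":-1,"dp":[0,0,0],"twist":0}]}}

```text
time: 6.2
tool_pos: [535.7, -91.1, 84.6]
tcp_rot: [0.0, 0.231, 0.973, 0.0]
force: [-0.4, 2.0, 5.3]
finger_gap: -0.2
finger_force: 2.4
```

Call:
{"name": "drive_tool", "arguments": {"rows": [{"fingers":-1,"dp":[0,0,1],"twist":0},{"fingers":-1,"dp":[0,0,0],"twist":0},{"fingers":-1,"dp":[-0.25,0.52,0],"twist":0},{"fingers":-1,"dp":[-0.25,0.52,0],"twist":0},{"fingers":-1,"dp":[0,0,-0.35],"twist":0},{"fingers":-1,"dp":[0,0,0],"twist":0},{"fingers":-1,"dp":[0,0,0],"twist":0}]}}

```text
time: 6.9
tool_pos: [515.1, -49.9, 109.2]
tcp_rot: [-0.001, 0.231, 0.973, -0.0]
force: [-0.4, 0.4, 0.2]
finger_gap: -0.3
finger_force: 0.0
```

```bash
cat > chk.py <<'E'
from h import *
for n in("scene","side"):
    X=pts(snapshot(n)).reshape(-1,3)
    for b,p in(("white",(476.6,34.4)),("black",(496.1,-7.3)),("green",(515.6,-48.9)),("blue",(535.2,-90.5)),("red",(563.6,-151.1))):
        m=np.hypot(X[:,0]-p[0],X[:,1]-p[1])<7; Z=X[m,2]; Z=Z[Z<90]; print(n,b,Z.mean().round(1) if len(Z) else None,len(Z))
print(get_state()["tool_pos"])
E
python3 chk.py
```

```text
scene white 67.4 10
scene black 75.5 7
scene green 74.8 7
scene blue 67.4 12
scene red 85.4 12
side white 69.1 8
side black 74.7 11
side green 74.3 8
side blue 68.2 11
side red 85.2 12
[515.94429846 -50.22350039 110.14076752]
```

White and blue are latched, so green is next.

Call:
{"name": "drive_tool", "arguments": {"rows": [{"fingers":-1,"dp":[0,0.02,-0.25],"twist":0},{"fingers":-1,"dp":[0,0,-0.15],"twist":0},{"fingers":-1,"dp":[0,0,0],"twist":0},{"fingers":-1,"dp":[0,0,-0.05],"twist":0},{"fingers":-1,"dp":[0,0,0],"twist":0},{"fingers":-1,"dp":[0,0,-0.05],"twist":0},{"fingers":-1,"dp":[0,0,0],"twist":0}]}}

```text
time: 7.7
tool_pos: [515.5, -48.7, 90.4]
tcp_rot: [0.0, 0.231, 0.973, -0.0]
force: [-1.5, -0.3, 1.8]
finger_gap: -0.1
finger_force: 1.3
```

Call:
{"name": "drive_tool", "arguments": {"rows": [{"fingers":-1,"dp":[0,0,-0.05],"twist":0},{"fingers":-1,"dp":[0,0,0],"twist":0},{"fingers":-1,"dp":[0,0,-0.05],"twist":0},{"fingers":-1,"dp":[0,0,0],"twist":0}]}}

```text
time: 8.1
tool_pos: [515.7, -48.8, 86.2]
tcp_rot: [0.0, 0.231, 0.973, -0.0]
force: [-0.7, -1.0, 3.1]
finger_gap: 0.1
finger_force: 1.3
```

Call:
{"name": "drive_tool", "arguments": {"rows": [{"fingers":-1,"dp":[0,0,-0.05],"twist":0},{"fingers":-1,"dp":[0,0,0],"twist":0},{"fingers":-1,"dp":[0,0,0],"twist":0}]}}

```text
time: 8.4
tool_pos: [515.7, -48.8, 84.6]
tcp_rot: [0.0, 0.231, 0.973, -0.0]
force: [-1.4, -0.6, 5.3]
finger_gap: 0.3
finger_force: 2.4
```

Call:
{"name": "drive_tool", "arguments": {"rows": [{"fingers":-1,"dp":[0,0,1],"twist":0},{"fingers":-1,"dp":[0,0,1],"twist":0},{"fingers":-1,"dp":[0,0,1],"twist":0},{"fingers":-1,"dp":[0,0,0],"twist":0},{"fingers":-1,"dp":[0,0,0],"twist":0}]}}

```text
time: 8.9
tool_pos: [516.1, -48.7, 205.1]
tcp_rot: [0.001, 0.231, 0.973, 0.0]
force: [-0.5, -0.3, -1.0]
finger_gap: 0.1
finger_force: 0.0
```

```bash
python3 chk.py
```

```text
scene white 68.2 6
scene black 74.0 9
scene green 68.7 8
scene blue 67.8 9
scene red 85.7 8
side white 68.4 8
side black 74.3 11
side green 67.5 11
side blue 68.4 12
side red 85.5 12
[514.28315998 -48.25854069 202.52996058]
```

White, blue and green are in, black and red are out, and the arm is clear of everything.

```bash
python3 -c "
from workcell import *
print(finish_job())"
```

```text
the job is handed in; nothing more can be done
None
```

I pushed in the white, blue and green buttons in that order at about 5 N each; depth readings show all three staying in and the black button and emergency stop still out, and the job is handed in, but no verdict was returned.

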